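Load a paraffin block into the microtome's cassette clamp

ROBOT

A 6-joint arm with a two-finger parallel gripper is mounted at the origin on the work surface. World frame = base frame: x ahead of the robot, y to its left, z up, the work surface at z = 0. Lengths are in m, angles in rad, forces in N, time in s.
With the tool pointing down it reaches from about 0.3 to 0.825 m from the base axis. Payload 5.4 kg.
Tool frame: the origin (TCP) lies at the very end of the fingers, on their centre line; the grasp point (between the pads) lies 19 mm behind it (r.pinch_z is the distance from the TCP to the grasp point, in m); z points along the fingers, y is the line along which they close (so a half turn about z gives the same grasp; the last joint's range is limited). The gripper opens to 92 mm and grips with 3 to 60 N. Pads are 20 mm wide; open, the fingers measure 128 mm over their backs; the gripper's body (75 mm by 189 mm) begins 69 mm behind the grasp point.
Start: joints at [-1.477, 0.158, 1.597, -0, 1.386, -0.21], TCP at [0.172, -0.549, 0.215] pointing down, gripper open.
Joint ranges: [-2.91, 2.91], [-0.94, 2.29], [0.18, 2.7], [-1.29, 4.43], [0.17, 2.64], [-3, 3]. Speed limits (rad/s): [2.57, 2.57, 3.14, 3.14, 3.14, 3.14].

INTERFACE

Orientations are given as a unit quaternion [w, x, y, z].
In Python, from plant import r gives the robot as it stands.
- The arm moves only by the shell command python3 -m inch 'ROWS'. ROWS is JSON, a list of rows, each a list of 3 entries, a list of its own where there are three numbers: the shift along the tool's x, y, z in mm, then the turn, a rotation vector about the tool's x, y, z in degrees, then the finger opening in mm, from 0 to 91.9. In form: [[[tx, ty, tz], [wx, wy, wz], claw], ...]. A call has exactly 10 rows; each row shifts and turns the commanded pose from where the row before left it, along the tool's axes as they then stand; what a row does not reach is not made up. A row lasts 1/10 s, in which the tool goes at most 50 mm and 8.59 degrees, less where a joint would pass 70% of its speed; a pose out of reach is approached as far as the arm can. A call is refused whole if a number of a shift passes 50 or a number of a turn 8.59, either way. A call with a gripper value outside its range is refused whole. The fingers move at their own pace and stop on an object; the grip force is fixed at half the most. Time passes only in rows, so rows that do not move let the fingers close, or fill a call up. It gives the time, the measured TCP pose, the force, the opening and the grip force at its end, in the units of the state.
- r.get_obs(): the state, without advancing time (a new reading comes with each control period).
- r.get_image(name): name is "side" or "top"; returns a dict with "pixels" (420x560x3 uint8, red, green, blue), "mtx" (3x3 intrinsics, pixels), "dist" ([k1, k2, p1, p2, k3] as OpenCV has them; the pictures are not rectified), "rvec" (rotation vector, rad) and "tvec" (3), from world to camera coordinates, as OpenCV has them. Camera axes: x right, y down, z forward; pixel columns grow to the right and rows downward; lengths in m; the calibration is good to about 2 mm. A picture is of the moment at which its call begins. There is no depth.
- r.job_done(): hands the job in; it is judged then, once.
The state is a dict: "time": time; "joint_pos": joint angles; "dq": joint speeds; "effort": joint torques, N m; "position": TCP position; "tcp_rot": TCP orientation; "ft_force": force on the tool from outside, world axes, zero at the start; "torque": the same for the moment, N m; "gripper_width": finger opening in m; "gripper_force": force on a finger pad.
Only numpy, scipy, OpenCV 4.12 (cv2) and the standard library are available. Lean on these libraries where they do the work, as an engineer would, in place of code of your own. Each camera call takes 0.05 s, during which the arm holds its last target. There are 200 camera calls.

TASK

Load the green paraffin block from the cold plate into the cassette clamp of the microtome: set it down gently on the clamp's bed, slide it sideways until its square end is fully home under the fixed toe, and only then swing the red-knobbed lever all the way over to lock it. Do not drop the block or press it hard against the clamp, leave the other blocks and things where they are, and let go at the end.

Things in the scene. Friction and masses are not known exactly. Their poses are not given: they have to be found in the camera images.
- block: The block to load: green plastic cassette 40 x 28 x 6 mm (x, y, z) with a cream wax block 24 x 20 x 12 mm in the middle of its top (18 mm high in all; 20 to 45 g). Origin: centre of the underside, z up. Its +x end is square, its -x end a 45 degree label slope. Grip the wax across y (20 mm), fingertips 7 mm or more above the underside. Starts flat on the cold plate, +x within 0.8 rad of world x.
- block_end (a point): The middle of the lower edge of the green block's square end, 20 mm along +x from its origin.
- microtome: White sliding microtome, fixed. Origin on the table right below the middle of the clamp's bed; x along the bed towards the fixed toe, z up. Housing x -200 to 220, y -95 to 185, 85 mm high; slideway y 98 to 173, 112 mm high; knife carriage with red-guarded knife parked at x 110 to 200, y -60 to 178, up to z 160 mm. The cassette clamp stands in front of it on the specimen column.
- bed_low (a point): On the microtome, 125 mm above its origin: the middle of the clamp bed's top face when the column is wound fully down. The column is left wound up by 0 to 20 mm, different each time and NOT measured (this point does not move with it): find the bed by feel. It stays put once the block is on it. The bed is flat steel, microtome x -52 to 32, y -23 to 23 mm.
- toe_stop (a point): 20 mm along microtome x from bed_low: the foot of the fixed jaw's stop face (24 mm high over the real bed). From it a toe overhangs the bed towards -x by 5.5 mm, y -20 to 20, underside 7.5 mm and top 13.5 mm over the bed. Cheeks 5 mm high, 35 mm apart, flank the pocket over the last 8 mm, with flared mouths 7 mm longer. A block fully home has block_end against this stop, its origin over bed_low.
- jaw_open (a point): 43 mm from bed_low along -x of the microtome, same height: the brass sliding jaw as it stands with the lever open (24 mm wide, 9 mm high, with a 45 degree face for the label slope). Its face is then 15 mm behind the slope of a block that is home, so a block set down 9 mm short of home clears both toe and jaw. The lever drives it towards the toe; it bears on the block by a spring, about 4 N.
- lever_pivot (a point): On the microtome, at its x 0, y -56, z 111 mm: the lever's pivot with the column fully down (the real one is as much higher as the bed, always 14 mm below the bed's top face). Pivot axis along the microtome's y. The lever is a rod 8 mm thick with a red ball 22 mm across, ball centre 75 mm from the pivot.
- clamp_lever (a joint): The clamp's lever. 0 = open, leaning 0.6 rad from upright towards microtome -x (as it starts); 1.2 = closed at its end stop, leaning 0.6 rad towards +x. It stays where it is left; swinging it takes about 3 to 6 N at 50 mm above the pivot. Push it over with closed fingers.
- coldplate: Cold plate, fixed: white, 240 x 220 mm, 45 mm high, with a flat aluminium top. Origin at the centre of its underside. The four blocks lie on its top, about 95 mm apart.
- block_yellow: Another block, same shape with a yellow cassette, on the cold plate; leave it.
- block_blue: Another block, same shape with a blue cassette, on the cold plate; leave it.
- block_white: Another block, same shape with a white cassette, on the cold plate; leave it.
- stain_bottle: Amber stain bottle with a white cap, 40 mm across, 85 mm high, standing; origin at the centre of its underside. Leave it.
- staining_jar: Empty glass jar, 66 mm across, 90 mm high, standing; origin at the centre of its underside. Leave it.
- slide_box: Closed blue slide box, 85 x 200 x 30 mm, lying; origin at the centre of its underside. Leave it.
- brush: Section brush, 175 mm long, 9 mm thick, lying beyond the cold plate. Leave it.

How it is judged:
By the outcome, as a careful person would: the job done as asked, in the order asked, and still so for the second after the job is handed in, with the robot touching nothing.
It also fails if it takes over 72 s, if anything falls off the work surface, if the arm or the gripper's body presses on something with over 40 N, if the wrist force passes 120 N, or if a joint passes its speed limit or range.

## Working session

There is one attempt and no reset: what is moved stays moved. The work goes in short steps, Python scripts to look and compute and a shell command to move; the robot and the scene stay as the last step left them, time stands still between calls to the robot, and variables do not carry over. Pictures are saved under pics/ and viewed, at most 14 in all, crops included, and the job is handed in when it is done.

```bash
mkdir -p pics; ls; python3 - <<'E'
from plant import r
import cv2
for n in("top","side"):
    im=r.get_image(n); cv2.imwrite(f"pics/{n}0.png",im["pixels"][:,:,::-1])
    print(n,im["mtx"],im["dist"],im["rvec"],im["tvec"])
o=r.get_obs();print(o, r.pinch_z)
E
```

```text
pics
top [[397.33122346   0.         276.10414932]
 [  0.         397.33122346 208.19133355]
 [  0.           0.           1.        ]] [-0.10395118  0.          0.          0.          0.        ] [ 2.15405425 -2.15553136  0.16366703] [-0.01996652  0.62629389  1.28192449]
side [[402.60198535   0.         280.63952635]
 [  0.         402.60198535 208.85531162]
 [  0.           0.           1.        ]] [-0.1189827  0.         0.         0.         0.       ] [ 2.23485948 -0.54128412  0.22336929] [-0.54692377  0.25908565  0.87309832]
{'time': 0.1, 'joint_pos': array([-1.47708015e+00,  1.58966467e-01,  1.59806963e+00, -3.46082096e-06,
        1.38621792e+00, -2.10106776e-01]), 'dq': array([ 0.0002016 ,  0.00011428, -0.00291672, -0.00071316,  0.00086196,
       -0.00110827]), 'effort': array([-2.52896862e-04, -3.86504030e+01, -3.22960854e+01,  7.04038725e-02,
        3.39380046e-02, -3.91051219e-05]), 'position': array([ 0.17194482, -0.54810762,  0.21374674]), 'tcp_rot': array([-8.29377506e-04,  9.88483235e-01,  1.51328135e-01,  4.66167958e-05]), 'ft_force': array([ 0.31297789,  0.24232973, -0.56718066]), 'torque': array([-0.04167921,  0.03069126,  0.04807805]), 'gripper_force': 0.0, 'gripper_width': 0.09193694976730254} 0.0187
```

View pics/top0.png

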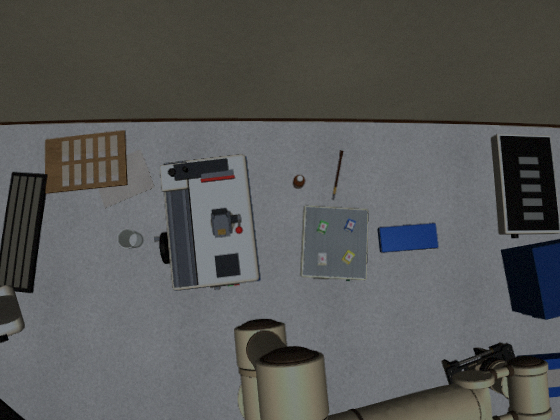

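View pics/side0.png

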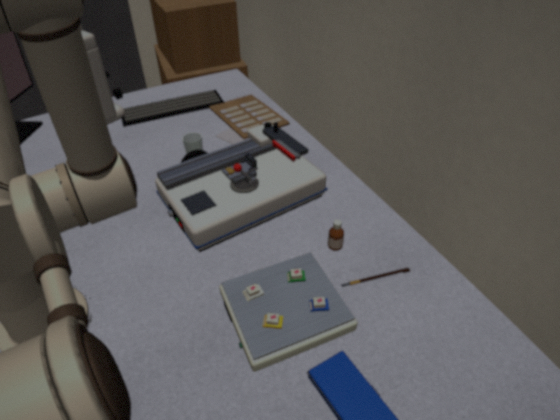

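Top view: microtome centred near (222,222) with its red ball at (239,230) and the toe end upwards (world +x); green block at (322,226). Side view: green block at (297,275), lever ball at (238,168).

```bash
cat > h.py <<'E'
import numpy as np,cv2
from plant import r
def cam(n):
    im=r.get_image(n); R=cv2.Rodrigues(np.array(im["rvec"],float))[0]; return im,R,np.array(im["tvec"],float).ravel()
def ray(c,uv):
    im,R,t=c; p=cv2.undistortPoints(np.array([[uv]],float),im["mtx"],np.array(im["dist"]))[0,0]
    return -R.T@t, R.T@np.array([p[0],p[1],1])
def onz(c,uv,z):
    o,d=ray(c,uv); return o+d*(z-o[2])/d[2]
def tri(c1,u1,c2,u2):
    o1,d1=ray(c1,u1);o2,d2=ray(c2,u2)
    s=np.linalg.lstsq(np.c_[d1,-d2],o2-o1,rcond=None)[0]
    a,b=o1+s[0]*d1,o2+s[1]*d2; return (a+b)/2,np.linalg.norm(a-b)
def proj(c,P):
    im=c[0]; return cv2.projectPoints(np.array(P,float).reshape(-1,3),np.array(im["rvec"],float),np.array(im["tvec"],float),im["mtx"],np.array(im["dist"]))[0][:,0]
E
python3 - <<'E'
from h import *
T=cam("top");S=cam("side")
for n,c in(("top",T),("side",S)):
    p=c[0]["pixels"]; h=cv2.cvtColor(p,cv2.COLOR_RGB2HSV)
    for nm,lo,hi in(("green",(45,90,40),(80,255,255)),("red",(0,150,70),(6,255,255)),("red2",(174,150,70),(180,255,255))):
        m=cv2.inRange(h,lo,hi); k,l,s,ce=cv2.connectedComponentsWithStats(m)
        for i in range(1,k):
            if s[i,4]>5: print(n,nm,s[i],ce[i].round(2))
    print(n,"corners rays")
def crop(c,x,y,w,hh,f): return cv2.resize(c[0]["pixels"][y:y+hh,x:x+w,::-1],None,fx=f,fy=f,interpolation=cv2.INTER_CUBIC)
a=crop(T,150,145,120,150,4); b=crop(T,295,195,80,90,4)
cv=np.zeros((600,800,3),np.uint8); cv[:600,:480]=a; cv[:360,480:800]=b
cv2.imwrite("pics/topc.png",np.clip(cv*1.6,0,255).astype(np.uint8))
a=crop(S,150,120,190,120,4); cv2.imwrite("pics/sidec.png",np.clip(a*1.6,0,255).astype(np.uint8))
E
```

```text
top green [317 220  12  11  29] [321.55 224.28]
top red [201 176  33   6  86] [216.64 178.21]
top red [236 227   6   6  31] [238.48 229.42]
top corners rays
side green [176 218   3   4   8] [177.   219.25]
side green [290 271  15  11  55] [298.64 278.11]
side red [272 140  23  19  83] [283.35 149.6 ]
side red [234 163   7   8  39] [236.77 166.92]
side red [179 223   3   3   6] [179.83 224.  ]
side corners rays
```

View pics/topc.png

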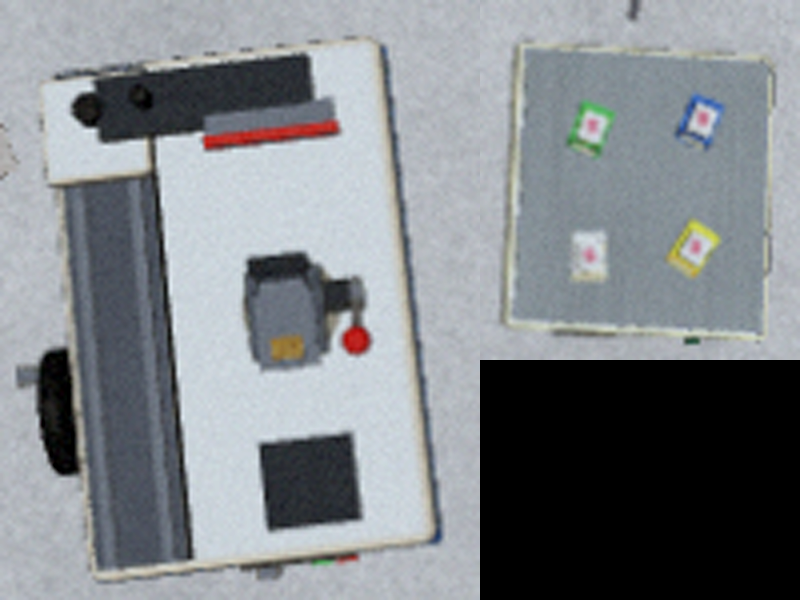

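View pics/sidec.png

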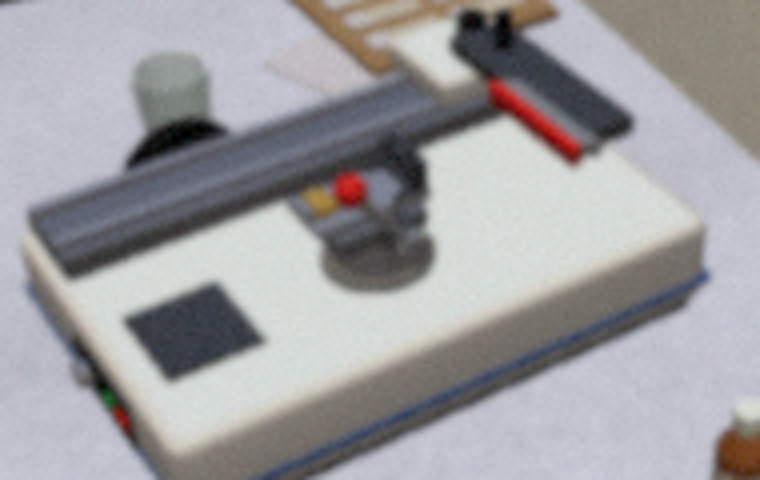

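The top crop shows the clamp at crop (285,310), brass jaw at the lower end (288,347), the fixed jaw at the top (278,268), and the lever ball at (357,340); green block with its dark label slope at the lower end, so +x is up. The side crop confirms this, ball at (350,190).

```bash
python3 - <<'E'
from h import *
from scipy.optimize import least_squares
T=cam("top");S=cam("side")
ct=lambda x,y:(150+(x+.5)/4-.5,145+(y+.5)/4-.5); cs=lambda x,y:(150+(x+.5)/4-.5,120+(y+.5)/4-.5)
obs=[(T,(220,-95,85),ct(382,40)),(T,(-200,-95,85),ct(438,542)),(T,(-200,185,85),ct(93,578)),(T,(220,185,85),ct(42,80)),
(S,(-200,-95,85),cs(170,452)),(S,(220,-95,85),cs(704,230))]
ball=[(T,(238.48,229.42)),(S,(236.77,166.92))]
print("ball tri",tri(T,ball[0][1],S,ball[1][1]))
def W(p,q): 
    c,s=np.cos(p[2]),np.sin(p[2]); x,y,z=np.array(q)/1000; return (p[0]+c*x-s*y,p[1]+s*x+c*y,z)
def f(p):
    e=[proj(c,W(p,q))[0]-u for c,q,u in obs]
    e+=[proj(c,W(p,(-42.3,-56,172.9+p[3]*1000)))[0]-u for c,u in ball]
    return np.ravel(e)
s=least_squares(f,[.6,.3,.1,.01],loss="soft_l1"); p=s.x
print("micro",p.round(4)); print(f(p).reshape(-1,2).round(1))
print("bed_low",W(p,(0,0,125)),"short9",W(p,(-9,0,125)),"pivot",W(p,(0,-56,111)))
# block
for n,c,x,y in(("T",T,321,226),("S",S,297,275)):
    pix=c[0]["pixels"];h=cv2.cvtColor(pix,cv2.COLOR_RGB2HSV)
    k=11;sub=cv2.resize(pix[y-k:y+k,x-k:x+k],None,fx=8,fy=8,interpolation=cv2.INTER_CUBIC);hs=cv2.cvtColor(sub,cv2.COLOR_RGB2HSV)
    g=cv2.inRange(hs,(45,70,20),(85,255,255)); pk=cv2.inRange(hs,(150,60,80),(180,255,255))|cv2.inRange(hs,(0,60,80),(8,255,255))
    f8=lambda q:np.array([x-k,y-k])+(np.array(q)+.5)/8-.5
    pts=np.argwhere(g)[:,::-1].astype(np.float32); rect=cv2.minAreaRect(pts); hull=cv2.boxPoints(rect)
    w=np.array([onz(c,f8(q),.051)[:2] for q in hull]); print(n,"green rect world",w.round(4).tolist(),"centre",w.mean(0))
    m=cv2.moments(pk,True)
    if m["m00"]: q=f8((m["m10"]/m["m00"],m["m01"]/m["m00"])); print("pink",q,onz(c,q,.063))
    big=cv2.resize(sub,None,fx=2,fy=2); cv2.imwrite(f"pics/blk{n}.png",np.clip(big[:,:,::-1]*1.6,0,255))
cv2.imwrite("pics/blk.png",np.hstack([cv2.imread("pics/blkT.png"),cv2.imread("pics/blkS.png")]))
E
```

```text
ball tri (array([0.54232901, 0.09253049, 0.18835556]), np.float64(0.0009760286483271113))
micro [0.5755 0.151  0.1267 0.0177]
[[-0.7 -2. ]
 [ 0.8  0.5]
 [-0.6  2.5]
 [ 0.3 -1.3]
 [-0.6 -0.2]
 [ 1.7 -4.3]
 [ 0.7  0.7]
 [-0.2 -0.1]]
bed_low (np.float64(0.5755150866578552), np.float64(0.15099925783423965), np.float64(0.125)) short9 (np.float64(0.5665872326495518), np.float64(0.14986197035676532), np.float64(0.125)) pivot (np.float64(0.582591542073251), np.float64(0.09544816622701816), np.float64(0.111))
T green rect world [[0.5503, -0.1507], [0.5889, -0.1667], [0.5775, -0.195], [0.539, -0.1788]] centre [ 0.56393343 -0.17279233]
pink [322.58663793 225.78362069] [ 0.56539168 -0.17243716  0.063     ]
S green rect world [[0.5531, -0.1579], [0.5881, -0.1712], [0.5749, -0.1995], [0.5408, -0.1864]] centre [ 0.56422641 -0.17877333]
pink [296.22003425 271.26055936] [ 0.56458419 -0.17523264  0.063     ][ WARN:0@0.683] global loadsave.cpp:1063 imwrite_ Unsupported depth image for selected encoder is fallbacked to CV_8U.
```

View pics/blk.png

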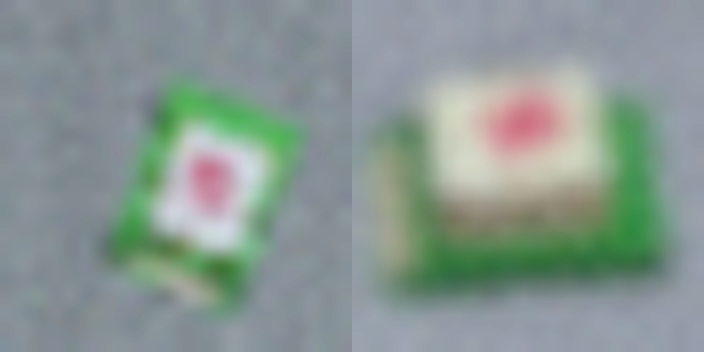

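```bash
python3 - <<'E'
from h import *
T=cam("top");S=cam("side")
ct=lambda x,y:(150+(x+.5)/4-.5,145+(y+.5)/4-.5)
P=lambda x,y,z:onz(T,ct(x,y),z)[:2]
def yaw(a,b): d=b-a; return np.arctan2(d[1],d[0])
print("right edge",yaw(P(438,540,.085),P(382,45,.085)),"slide left",yaw(P(97,568,.112),P(68,185,.112)),"slide right",yaw(P(188,558,.112),P(154,178,.112)),
 "end edge",yaw(P(95,578,.085),P(438,542,.085))+np.pi/2,"guard",yaw(P(204,143,.15),P(338,127,.15))+np.pi/2)
B,_=tri(T,(238.48,229.42),S,(236.77,166.92))
bed=B[2]-.0619+.014; print("bed z",bed)
print("pink tri",tri(T,(322.59,225.78),S,(296.22,271.26)))
for y in(.10,.115,.13):
    c,s=np.cos(y),np.sin(y);R=np.array([[c,-s],[s,c]]); o=B[:2]-R@[-.0423,-.056]
    m=lambda x,yy,z:(R.T@(P(x,yy,z)-o)*1000).round(1)
    print(y,"origin",o.round(4),"bed end corners",m(262,368,bed),m(322,360,bed),"right",m(336,290,bed),"brass",m(287,347,bed+.009),"jaw top",m(248,262,bed+.024),m(305,254,bed+.024),"guard R",m(338,127,.15),"corner",m(438,542,.08),m(382,40,.08),m(42,80,.08))
h=cv2.cvtColor(T[0]["pixels"],cv2.COLOR_RGB2HSV)[225:245,210:235]
m=cv2.inRange(h,(10,110,60),(30,255,255));a=np.argwhere(m);print("brass px",a.mean(0)[::-1]+[210,225],len(a),a.min(0),a.max(0))
E
```

```text
right edge 0.11842307148706557 slide left 0.10750173078359211 slide right 0.11418870576192423 end edge 0.10738993032144539 guard 0.1201157823115464
bed z 0.1404555627252373
pink tri (array([ 0.56578823, -0.17289119,  0.05983654]), np.float64(0.0001758491450562968))
0.1 origin [0.5788 0.1525] bed end corners [-52.3  20.6] [-50.7 -25.7] right [  2.  -41.1] brass [-39.   -0.9] jaw top [26.9 21.5] [ 28.6 -22.1] guard R [127.4 -54.4] corner [-199.   -98.8] [213.4 -91.8] [208.5 192.4]
0.115 origin [0.5779 0.153 ] bed end corners [-51.2  20.8] [-50.3 -25.6] right [  2.2 -41.8] brass [-38.1  -0.9] jaw top [28.  20.4] [ 29.1 -23.2] guard R [127.5 -57. ] corner [-199.7  -96.4] [212.9 -95.7] [212.2 188.6]
0.13 origin [0.577  0.1535] bed end corners [-50.   20.9] [-49.8 -25.5] right [  2.4 -42.5] brass [-37.3  -1. ] jaw top [29.1 19.4] [ 29.6 -24.3] guard R [127.4 -59.5] corner [-200.3  -94.1] [212.3 -99.5] [215.9 184.7]
brass px [221.34285714 231.34285714] 35 [4 8] [ 9 15]
```

```bash
cat > to.py <<'E'
import sys,numpy as np
from plant import r
from scipy.spatial.transform import Rotation as Ro
def to(x,y,z,yaw):
    o=r.get_obs();q=o["tcp_rot"];R=Ro.from_quat([q[1],q[2],q[3],q[0]])
    G=Ro.from_euler("z",yaw)*Ro.from_euler("x",np.pi)
    print("t %.1f pos %s yaw %.3f"%(o["time"],(o["position"]*1000).round(1),np.arctan2(*R.as_matrix()[1::-1,0])))
    print("shift mm (current axes)",(R.inv().apply(np.array([x,y,z])-o["position"])*1000).round(1),"turn deg",np.degrees((R.inv()*G).as_rotvec()).round(2),"F",o["ft_force"].round(1),"w",(o["gripper_width"]*1000).round(1),"q",o["joint_pos"].round(2))
if __name__=="__main__": to(*map(float,sys.argv[1:]))
E
python3 -m inch '[[[20,-10,0],[0,0,0],60],[[40,-20,0],[0,0,4],60],[[40,-20,0],[0,0,0],60],[[40,-20,0],[0,0,0],60],[[40,-20,0],[0,0,0],60],[[40,-20,0],[0,0,0],60],[[40,-20,0],[0,0,0],60],[[40,-20,0],[0,0,0],60],[[40,-20,0],[0,0,0],60],[[40,-20,0],[0,0,0],60]]'; python3 to.py .565 -.173 .13 -.35
```

```text
time: 1.4
position: [0.4957, -0.2708, 0.2148]
tcp_rot: [0.0, 0.993, 0.117, 0.0]
ft_force: [-0.2, -0.3, 0.2]
gripper_width: 0.0601
gripper_force: 0.0
t 1.4 pos [ 495.7 -270.8  214.8] yaw 0.234Traceback (most recent call last):
  File "to.py", line 9, in <module>
    if __name__=="__main__": to(*map(float,sys.argv[1:]))
                             ~~^^^^^^^^^^^^^^^^^^^^^^^^^^
  File "to.py", line 8, in to
    print("shift mm (current axes)",(R.inv().apply(np.array([x,y,z])-o["position"])*1000).round(1),"turn deg",np.degrees((R.inv()*G).as_rotvec()).round(2),"F",o["ft_force"].round(1),"w",(o["gripper_width"]*1000).round(1),"q",o["joint_pos"].round(2))
                                                                                                                                                                                          ^^^^^^^^^^^^^^^^^^^^^^^^^^^^^^^
AttributeError: 'float' object has no attribute 'round'
```

```bash
sed -i 's/(o\["gripper_width"\]\*1000).round(1)/round(o["gripper_width"]*1000,1)/' to.py
python3 -m inch '[[[30,-26,0],[0,0,0],46],[[30,-26,20],[0,0,0],46],[[30,-27,20],[0,0,0],46],[[0,0,20],[0,0,8.35],46],[[0,0,20],[0,0,8.35],46],[[0,0,0],[0,0,8.35],46],[[0,0,0],[0,0,8.35],46],[[0,0,0],[0,0,0],46],[[0,0,0],[0,0,0],46],[[0,0,0],[0,0,0],46]]'; python3 to.py .565 -.173 .056 -.35
python3 - <<'E'
from h import *
T=cam("top");S=cam("side")
def crop(c,x,y,w,f): return cv2.resize(c[0]["pixels"][y-w:y+w,x-w:x+w,::-1],None,fx=f,fy=f,interpolation=cv2.INTER_CUBIC)
cv2.imwrite("pics/g1.png",np.clip(np.hstack([crop(T,322,226,30,6),crop(S,297,262,32,6)[:360,:360]])*1.6,0,255).astype(np.uint8))
print(proj(S,[[.565,-.173,.063],[.565,-.173,.045]])-[265,230])
E
```

```text
time: 2.4
position: [0.5638, -0.1746, 0.1348]
tcp_rot: [0.0, 0.985, -0.172, 0.0]
ft_force: [0.0, 0.2, -0.6]
gripper_width: 0.0458
gripper_force: 0.0
t 2.4 pos [ 563.8 -174.6  134.8] yaw -0.347
shift mm (current axes) [ 0.6 -2.  78.8] turn deg [ 0.   -0.02  0.19] F [ 0.   0.2 -0.6] w 45.8 q [-0.5   0.27  1.63 -0.    1.24  1.41]
[[30.90957512 40.5150144 ]
 [30.83482082 45.63994183]]
```

View pics/g1.png

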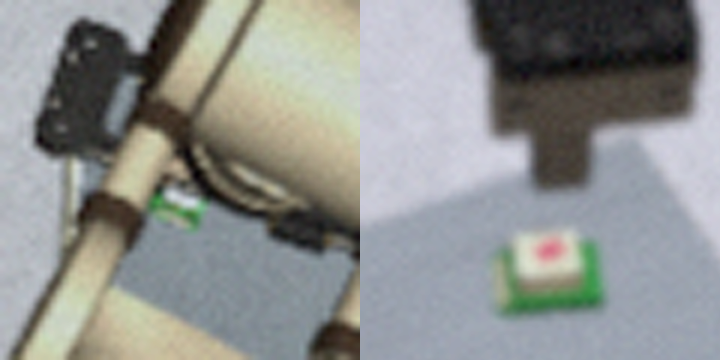

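The side crop shows the fingers centred above the green block (finger tip crop (560,185), wax top (550,248)); the top view is mostly blocked by the arm.

```bash

python3 -m inch '[[[0.6,-2,20],[0,0,0],46],[[0,0,22],[0,0,0],46],[[0,0,20],[0,0,0],46],[[0,0,12],[0,0,0],46],[[0,0,7],[0,0,0],46],[[0,0,0],[0,0,0],10],[[0,0,0],[0,0,0],10],[[0,0,0],[0,0,0],10],[[0,0,0],[0,0,0],10],[[0,0,0],[0,0,0],10]]'; python3 to.py .565 -.173 .056 -.35
```

```text
time: 3.5
position: [0.5657, -0.1733, 0.0547]
tcp_rot: [0.0, 0.985, -0.174, 0.001]
ft_force: [-0.3, -0.2, 4.1]
gripper_width: 0.0196
gripper_force: 30.0
t 3.5 pos [ 565.7 -173.3   54.7] yaw -0.349
shift mm (current axes) [-0.7 -0.1 -1.3] turn deg [ 0.02 -0.11  0.06] F [-0.3 -0.2  4.1] w 19.6 q [-0.5   0.37  1.68 -0.    1.09  1.42]
```

```bash

python3 -m inch '[[[0,0,-5],[0,0,0],10],[[0,0,-20],[0,0,0],10],[[0,0,-35],[0,0,0],10],[[0,0,-40],[0,0,0],10],[[0,0,-40],[0,0,0],10],[[0,0,-25],[0,0,0],10],[[0,0,0],[0,0,-8],10],[[0,0,0],[0,0,-8.5],10],[[0,0,0],[0,0,-8.5],10],[[0,0,0],[0,0,-1.5],10]]'
python3 - <<'E'
from h import *
S=cam("side");T=cam("top")
p=proj(S,[r.get_obs()["position"]])[0]; print(p)
def crop(c,x,y,w,f): return cv2.resize(c[0]["pixels"][y-w:y+w,x-w:x+w,::-1],None,fx=f,fy=f,interpolation=cv2.INTER_CUBIC)
cv2.imwrite("pics/g2.png",np.clip(crop(S,int(p[0]),int(p[1]),24,10)*1.6,0,255).astype(np.uint8))
from to import to; to(.5697,.1515,.22,.115)
E
```

```text
time: 4.5
position: [0.5647, -0.1727, 0.2187]
tcp_rot: [-0.0, 0.998, 0.058, -0.0]
ft_force: [-0.5, -0.3, -0.6]
gripper_width: 0.0199
gripper_force: 30.0
[296.45973285 219.55739624]
t 4.6 pos [ 564.8 -172.8  218.6] yaw 0.111
shift mm (current axes) [  40.9 -321.7   -1.4] turn deg [-0.01  0.02 -0.22] F [-0.1 -0.7  0.1] w 19.6 q [-0.5   0.2   1.55 -0.    1.4   0.96]
```

View pics/g2.png

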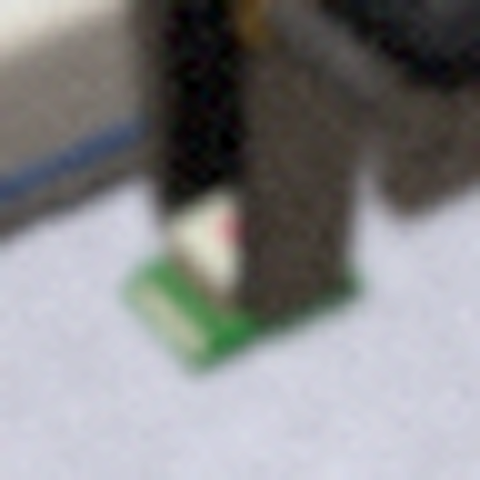

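```bash

python3 - <<'E'
from h import *
from to import Ro
S=cam("side");o=r.get_obs();q=o["tcp_rot"];R=Ro.from_quat([q[1],q[2],q[3],q[0]])
f=lambda x,y:(272+(x+.5)/10-.5,195+(y+.5)/10-.5)
for z in(.0097,.009,.0085):
  for nm,p in(("slope low near",(197,375)),("+x near low",(361,292)),):
    w=onz(S,f(*p),o["position"][2]-z); print(z,nm,(R.inv().apply(w-o["position"])*1000).round(1))
  w=onz(S,f(125,290),o["position"][2]-z); print("slope far",(R.inv().apply(w-o["position"])*1000).round(1))
E
```

```text
0.0097 slope low near [-22.9  15.2   9.7]
0.0097 +x near low [17.5 14.   9.7]
slope far [-21.2 -12.9   9.7]
0.009 slope low near [-23.3  15.8   9. ]
0.009 +x near low [17.  14.6  9. ]
slope far [-21.6 -12.3   9. ]
0.0085 slope low near [-23.6  16.2   8.5]
0.0085 +x near low [16.7 15.1  8.5]
slope far [-21.9 -11.8   8.5]
```

Block is held level, sitting about 2 mm toward -x of the finger centre (ends at crop (195,375) and (360,292)).

```bash

python3 -m inch '[[[2,-15,-20],[0,0,-0.22],10],[[4.4,-35,0],[0,0,0],10],[[4.4,-35,0],[0,0,0],10],[[4.4,-35,0],[0,0,0],10],[[4.5,-35,0],[0,0,0],10],[[4.5,-35,0],[0,0,0],10],[[4.5,-35,0],[0,0,0],10],[[4.5,-35,0],[0,0,0],10],[[4.5,-35,0],[0,0,0],10],[[4.1,-26.7,0],[0,0,0],10]]'
python3 -m inch '[[[0,0,0],[0,0,0],10],[[0,0,0],[0,0,0],10],[[0,0,10],[0,0,0],10],[[0,0,20],[0,0,0],10],[[0,0,10],[0,0,0],10],[[0,0,10],[0,0,0],10],[[0,0,5],[0,0,0],10],[[0,0,5],[0,0,0],10],[[0,0,0],[0,0,0],10],[[0,0,0],[0,0,0],10]]'; python3 to.py .5707 .1516 .15 .115
python3 - <<'E'
from h import *
S=cam("side");T=cam("top")
p=proj(S,[r.get_obs()["position"]])[0]; print(p)
def crop(c,x,y,w,f): return cv2.resize(c[0]["pixels"][y-w:y+w,x-w:x+w,::-1],None,fx=f,fy=f,interpolation=cv2.INTER_CUBIC)
cv2.imwrite("pics/g3.png",np.clip(np.hstack([crop(S,int(p[0]),int(p[1])+6,24,8),crop(T,225,222,24,8)])*1.6,0,255).astype(np.uint8))
E
```

```text
time: 5.65
position: [0.5684, 0.1536, 0.2386]
tcp_rot: [-0.0, 0.998, 0.058, -0.0]
ft_force: [-0.4, 0.2, 0.1]
gripper_width: 0.0196
gripper_force: 30.0
time: 6.65
position: [0.5691, 0.1515, 0.1791]
tcp_rot: [0.0, 0.998, 0.059, 0.0]
ft_force: [-0.1, -0.2, -1.0]
gripper_width: 0.0194
gripper_force: 30.0
t 6.7 pos [569.1 151.5 179.1] yaw 0.117
shift mm (current axes) [ 1.6  0.1 29.1] turn deg [ 0.   -0.05  0.14] F [-0.1 -0.2 -1. ] w 19.4 q [ 0.06  0.22  1.6  -0.    1.32  1.51]
[238.34207028 155.37325022]
```

View pics/g3.png

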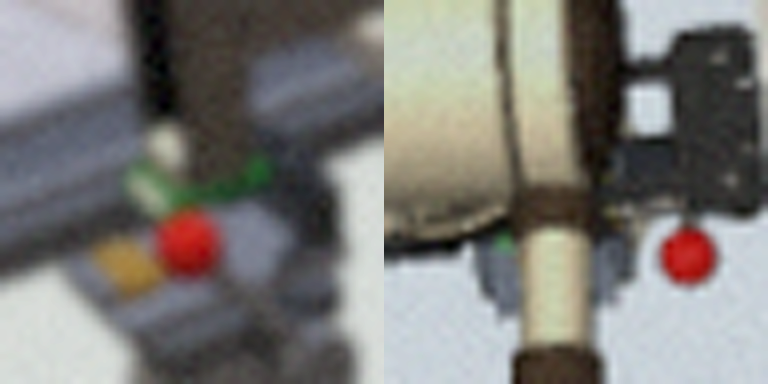

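Side crop shows the block hanging above the bed, slope clear of the brass jaw (130,265), ball at (188,240); the top view is hidden by the arm. Descend.

```bash

python3 -m inch '[[[1.5,0,4],[0,0,0.14],10],[[0,0,5],[0,0,0],10],[[0,0,5],[0,0,0],10],[[0,0,4],[0,0,0],10],[[0,0,3],[0,0,0],10],[[0,0,1],[0,0,0],10],[[0,0,1],[0,0,0],10],[[0,0,0],[0,0,0],10],[[0,0,0],[0,0,0],10],[[0,0,0],[0,0,0],10]]'
python3 -m inch '[[[0,0,0.3],[0,0,0],10],[[0,0,0.3],[0,0,0],10],[[0,0,0.3],[0,0,0],10],[[0,0,0.3],[0,0,0],10],[[0,0,0.3],[0,0,0],10],[[0,0,0],[0,0,0],10],[[0,0,0],[0,0,0],10],[[0,0,0],[0,0,0],10],[[0,0,0],[0,0,0],10],[[0,0,0],[0,0,0],10]]'
```

```text
time: 7.75
position: [0.5705, 0.1517, 0.1558]
tcp_rot: [-0.0, 0.998, 0.057, 0.0]
ft_force: [0.8, -0.7, -1.2]
gripper_width: 0.0192
gripper_force: 30.0
time: 8.75
position: [0.5703, 0.1517, 0.1541]
tcp_rot: [0.0, 0.998, 0.057, -0.0]
ft_force: [0.3, -0.1, -0.6]
gripper_width: 0.0195
gripper_force: 30.0
```

```bash

python3 -m inch '[[[0,0,0.3],[0,0,0],10],[[0,0,0.3],[0,0,0],10],[[0,0,0.3],[0,0,0],10],[[0,0,0.3],[0,0,0],10],[[0,0,0.3],[0,0,0],10],[[0,0,0],[0,0,0],10],[[0,0,0],[0,0,0],10],[[0,0,0],[0,0,0],10],[[0,0,0],[0,0,0],10],[[0,0,0],[0,0,0],10]]'
```

```text
time: 9.75
position: [0.5703, 0.1517, 0.1526]
tcp_rot: [-0.0, 0.998, 0.057, 0.0]
ft_force: [0.2, 0.5, -0.2]
gripper_width: 0.0196
gripper_force: 30.0
```

```bash

python3 -m inch '[[[0,0,0.3],[0,0,0],10],[[0,0,0.3],[0,0,0],10],[[0,0,0.3],[0,0,0],10],[[0,0,0.3],[0,0,0],10],[[0,0,0.3],[0,0,0],10],[[0,0,0],[0,0,0],10],[[0,0,0],[0,0,0],10],[[0,0,0],[0,0,0],10],[[0,0,0],[0,0,0],10],[[0,0,0],[0,0,0],10]]'
```

```text
time: 10.75
position: [0.5703, 0.1517, 0.1515]
tcp_rot: [0.0, 0.998, 0.057, 0.0]
ft_force: [-3.1, -1.0, 4.5]
gripper_width: 0.0194
gripper_force: 30.0
```

```bash

python3 -m inch '[[[0,0,-0.1],[0,0,0],10],[[0,0,-0.1],[0,0,0],10],[[0,0,0],[0,0,0],10],[[0,0,0],[0,0,0],10],[[0,0,0],[0,0,0],10],[[0,0,0],[0,0,0],10],[[0,0,0],[0,0,0],10],[[0,0,0],[0,0,0],10],[[0,0,0],[0,0,0],10],[[0,0,0],[0,0,0],10]]'
python3 - <<'E'
from h import *
a=sum(r.get_image("side")["pixels"].astype(float) for _ in range(4))/4
S=cam("side")
def c(x,y,w,f): return cv2.resize(a[y-w:y+w,x-w:x+w,::-1],None,fx=f,fy=f,interpolation=cv2.INTER_CUBIC)
o=r.get_obs();p=o["position"];print(p,o["ft_force"],o["torque"])
u=np.array([np.cos(.115),np.sin(.115),0]);v=np.array([-u[1],u[0],0])
n=lambda x,y,z:((proj(S,[p+u*x/1e3+v*y/1e3+[0,0,z/1e3]])[0]-[216,138])*12.5).round()
print("pred block corners (-22,-14)",n(-22,-14,-9.7),"(+18,-14)",n(18,-14,-9.7),"(-22,14)",n(-22,14,-9.7),"bed corner -52/-23",n(-44,-23,-9.7),"bed far",n(-44,23,-9.7),"32,-23",n(40,-23,-9.7), "toe",n(22.5,-20,3.8),n(22.5,20,3.8))
cv2.imwrite("pics/g4.png",np.clip(c(240,162,24,12.5)*1.7,0,255).astype(np.uint8))
E
```

```text
time: 11.75
position: [0.5703, 0.1517, 0.1515]
tcp_rot: [-0.0, 0.998, 0.057, 0.0]
ft_force: [-2.9, -0.5, 5.7]
gripper_width: 0.0195
gripper_force: 30.0
[0.57032706 0.15170641 0.1514993 ] [-2.94173953 -0.0403463   5.26237884] [-0.05809727  0.52694392  0.05577478]
pred block corners (-22,-14) [239. 429.] (+18,-14) [404. 366.] (-22,14) [177. 366.] bed corner -52/-23 [166. 486.] bed far [ 66. 380.] 32,-23 [515. 352.] toe [433. 320.] [340. 233.]
```

View pics/g4.png

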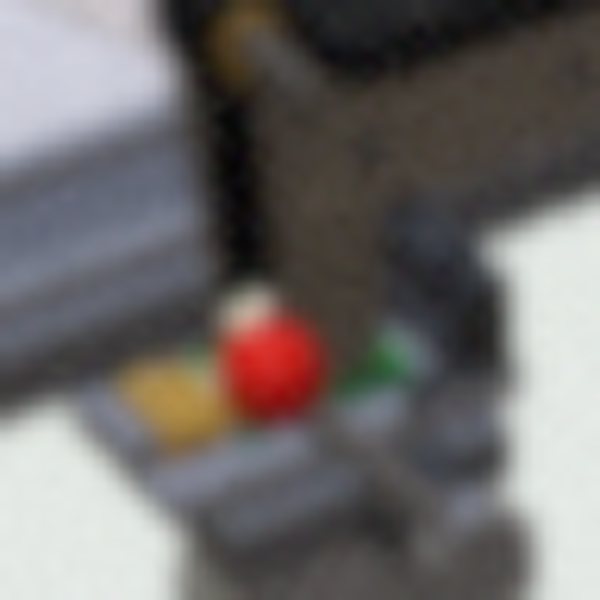

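The bed corner (165,487) and the block's near end (402,368) match my predictions, so the block is on the bed, short of the toe and clear of the brass jaw. Ease off slightly and slide.

```bash

python3 -m inch '[[[0,0,-0.3],[0,0,0],10],[[0,0,0],[0,0,0],10],[[0.5,0,0],[0,0,0],10],[[0.5,0,0],[0,0,0],10],[[0.5,0,0],[0,0,0],10],[[0.5,0,0],[0,0,0],10],[[0,0,0],[0,0,0],10],[[0,0,0],[0,0,0],10],[[0,0,0],[0,0,0],10],[[0,0,0],[0,0,0],10]]'; python3 to.py .5807 .1527 .1515 .115
```

```text
time: 13.0
position: [0.5724, 0.1519, 0.1515]
tcp_rot: [-0.0, 0.998, 0.057, 0.0]
ft_force: [-1.3, -0.9, 1.1]
gripper_width: 0.0192
gripper_force: 30.0
t 13.0 pos [572.4 151.9 151.5] yaw 0.115
shift mm (current axes) [8.3 0.2 0. ] turn deg [ 0.   -0.02 -0.  ] F [-1.3 -0.9  1.1] w 19.2 q [0.06 0.26 1.61 0.   1.27 1.51]
```

Sliding freely with about 1 N on the bed. Continue.

```bash

python3 -m inch '[[[0.6,0,0],[0,0,0],10],[[0.6,0,0],[0,0,0],10],[[0.6,0,0],[0,0,0],10],[[0.6,0,0],[0,0,0],10],[[0.6,0,0],[0,0,0],10],[[0.5,0,0],[0,0,0],10],[[0.5,0,0],[0,0,0],10],[[0,0,0],[0,0,0],10],[[0,0,0],[0,0,0],10],[[0,0,0],[0,0,0],10]]'
```

```text
time: 14.0
position: [0.5764, 0.1524, 0.1515]
tcp_rot: [-0.0, 0.998, 0.057, 0.0]
ft_force: [0.4, 0.5, -0.6]
gripper_width: 0.0194
gripper_force: 30.0
```

```bash

python3 -m inch '[[[0.4,0,0],[0,0,0],10],[[0.4,0,0],[0,0,0],10],[[0.4,0,0],[0,0,0],10],[[0.4,0,0],[0,0,0],10],[[0.4,0,0],[0,0,0],10],[[0,0,0],[0,0,0],10],[[0,0,0],[0,0,0],10],[[0,0,0],[0,0,0],10],[[0,0,0],[0,0,0],10],[[0,0,0],[0,0,0],10]]'
```

```text
time: 15.0
position: [0.5782, 0.1526, 0.1516]
tcp_rot: [-0.0, 0.998, 0.057, -0.0]
ft_force: [-0.4, 0.5, -0.7]
gripper_width: 0.0194
gripper_force: 30.0
```

```bash

python3 -m inch '[[[0.4,0,0.15],[0,0,0],10],[[0.4,0,0],[0,0,0],10],[[0.4,0,0],[0,0,0],10],[[0.3,0,0],[0,0,0],10],[[0,0,0],[0,0,0],10],[[0,0,0],[0,0,0],10],[[0,0,0],[0,0,0],10],[[0,0,0],[0,0,0],10],[[0,0,0],[0,0,0],10],[[0,0,0],[0,0,0],10]]'
```

```text
time: 16.0
position: [0.5791, 0.1527, 0.1515]
tcp_rot: [0.0, 0.998, 0.058, -0.001]
ft_force: [-5.6, -1.6, 3.8]
gripper_width: 0.0198
gripper_force: 30.0
```

```bash

python3 -m inch '[[[0.3,0,0],[0,0,0],10],[[0.3,0,0],[0,0,0],10],[[0.2,0,0],[0,0,0],10],[[0,0,0],[0,0,0],10],[[0,0,0],[0,0,0],10],[[0,0,0],[0,0,0],10],[[0,0,0],[0,0,0],10],[[0,0,0],[0,0,0],10],[[0,0,0],[0,0,0],10],[[0,0,0],[0,0,0],10]]'
```

```text
time: 17.0
position: [0.5791, 0.1527, 0.1515]
tcp_rot: [0.0, 0.998, 0.058, -0.002]
ft_force: [-7.5, -1.0, 6.5]
gripper_width: 0.0196
gripper_force: 30.0
```

```bash

python3 -m inch '[[[-0.3,0,-0.1],[0,0,0],10],[[-0.4,0,-0.1],[0,0,0],10],[[-0.4,0,0],[0,0,0],10],[[0,0,0],[0,0,0],10],[[0,0,0],[0,0,0],10],[[0,0,0],[0,0,0],10],[[0,0,0],[0,0,0],10],[[0,0,0],[0,0,0],10],[[0,0,0],[0,0,0],10],[[0,0,0],[0,0,0],10]]'
python3 - <<'E'
from h import *
a=sum(r.get_image("side")["pixels"].astype(float) for _ in range(4))/4
cv2.imwrite("pics/g5.png",np.clip(cv2.resize(a[138:186,216:264,::-1],None,fx=12.5,fy=12.5,interpolation=cv2.INTER_CUBIC)*1.7,0,255).astype(np.uint8))
o=r.get_obs();print(o["position"],o["ft_force"],o["torque"])
E
```

```text
time: 18.0
position: [0.5791, 0.1527, 0.1515]
tcp_rot: [0.0, 0.998, 0.057, -0.001]
ft_force: [-4.7, -0.5, 2.6]
gripper_width: 0.0196
gripper_force: 30.0
[0.57910082 0.15270857 0.15153695] [-4.55366498 -0.93652882  1.88556742] [-0.1871827   0.95976741 -0.01571583]
```

View pics/g5.png

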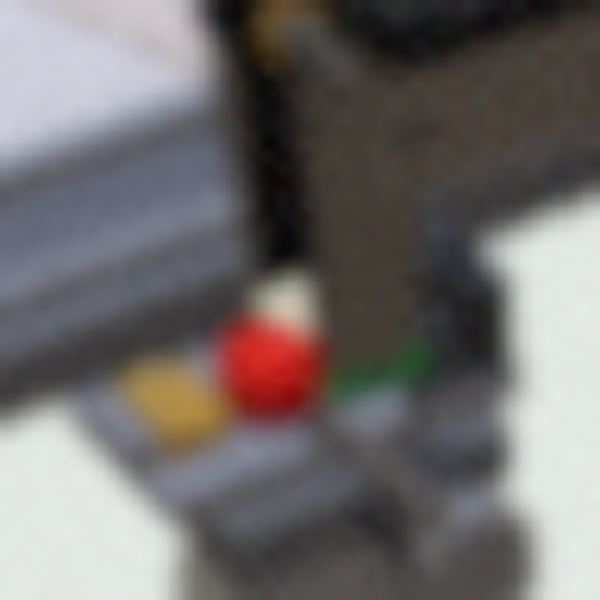

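Side view shows the near green edge running into the dark fixed jaw at (432,355). To exclude finger-on-toe contact, regrip 3.5 mm further back and push again.

```bash

python3 -m inch '[[[0,0,0],[0,0,0],30],[[0,0,0],[0,0,0],30],[[-1,0,-0.3],[0,0,0],30],[[-1.5,0,0],[0,0,0],30],[[-1.3,0,0],[0,0,0],30],[[0,0,0],[0,0,0],30],[[0,0,0],[0,0,0],10],[[0,0,0],[0,0,0],10],[[0,0,0],[0,0,0],10],[[0,0,0],[0,0,0],10]]'
python3 -m inch '[[[0,0,0],[0,0,0],10],[[0,0,0],[0,0,0],10],[[0.3,0,0],[0,0,0],10],[[0.3,0,0],[0,0,0],10],[[0.3,0,0],[0,0,0],10],[[0.3,0,0],[0,0,0],10],[[0,0,0],[0,0,0],10],[[0,0,0],[0,0,0],10],[[0,0,0],[0,0,0],10],[[0,0,0],[0,0,0],10]]'
```

```text
time: 19.2
position: [0.5757, 0.1523, 0.152]
tcp_rot: [-0.0, 0.998, 0.057, 0.0]
ft_force: [-0.5, 0.7, 0.7]
gripper_width: 0.0197
gripper_force: 30.0
time: 20.2
position: [0.5758, 0.1523, 0.152]
tcp_rot: [0.0, 0.998, 0.058, -0.001]
ft_force: [-6.6, -1.0, 4.5]
gripper_width: 0.0191
gripper_force: 30.0
```

Contact came immediately, so the block is home against the stop. Relax, release, rise, then go behind the lever with closed fingers.

```bash

python3 -m inch '[[[-0.5,0,0],[0,0,0],10],[[-0.4,0,0],[0,0,0],10],[[0,0,0],[0,0,0],30],[[0,0,0],[0,0,0],30],[[0,0,0],[0,0,0],30],[[0,0,-5],[0,0,0],30],[[0,0,-15],[0,0,0],30],[[0,0,-20],[0,0,0],30],[[0,0,-20],[0,0,0],30],[[0,0,-20],[0,0,0],30]]'
python3 -m inch '[[[-10,8,0],[0,0,0],0],[[-20,15,0],[0,0,0],0],[[-20,15,0],[0,0,0],0],[[-15,12,0],[0,0,0],0],[[-8,5.6,0],[0,0,0],0],[[0,0,0],[0,0,0],0],[[0,0,0],[0,0,0],0],[[0,0,0],[0,0,0],0],[[0,0,0],[0,0,0],0],[[0,0,0],[0,0,0],0]]'; python3 to.py .5095 .0887 .178 .115
python3 - <<'E'
from h import *
a=sum(r.get_image("side")["pixels"].astype(float) for _ in range(3))/3
b=sum(r.get_image("top")["pixels"].astype(float) for _ in range(3))/3
f=lambda q:np.clip(cv2.resize(q[:,:,::-1],None,fx=8,fy=8,interpolation=cv2.INTER_CUBIC)*1.7,0,255).astype(np.uint8)
cv2.imwrite("pics/g6.png",np.hstack([f(a[138:186,216:264]),f(b[198:246,202:250])]))
E
```

```text
time: 21.2
position: [0.5764, 0.1524, 0.2344]
tcp_rot: [-0.0, 0.998, 0.057, 0.001]
ft_force: [0.6, -0.1, 0.4]
gripper_width: 0.0301
gripper_force: 0.0
time: 22.2
position: [0.51, 0.0891, 0.2318]
tcp_rot: [-0.0, 0.998, 0.058, -0.0]
ft_force: [0.1, 0.2, -0.1]
gripper_width: 0.0005
gripper_force: 0.0
t 22.2 pos [510.   89.1 231.8] yaw 0.115
shift mm (current axes) [-0.5  0.3 53.8] turn deg [-0.01  0.02  0.02] F [ 0.1  0.2 -0.1] w 0.5 q [-0.06 -0.    1.73  0.    1.41  1.39]
```

View pics/g6.png

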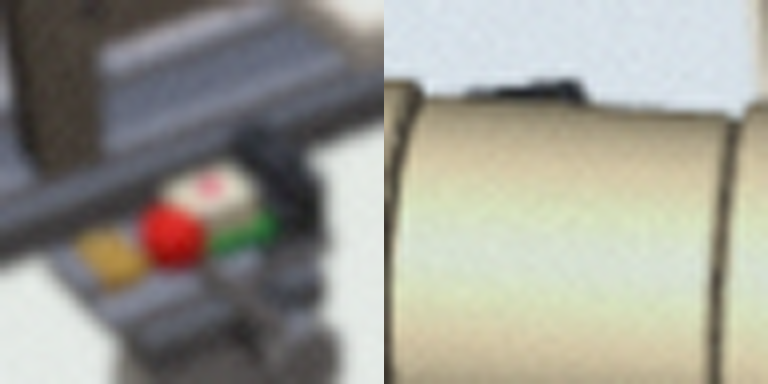

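Side crop: block sits level with its end under the dark jaw at (265,225), pink mark at (210,187); ball at (173,235), fingers clear behind it. Verify the block position numerically and lower behind the lever.

```bash

python3 -m inch '[[[-0.5,0.3,10],[0,0,0],0],[[0,0,15],[0,0,0],0],[[0,0,15],[0,0,0],0],[[0,0,10],[0,0,0],0],[[0,0,3.8],[0,0,0],0],[[0,0,0],[0,0,0],0],[[3,0,0],[0,0,0],0],[[3,0,0],[0,0,0],0],[[0,0,0],[0,0,0],0],[[0,0,0],[0,0,0],0]]'; python3 - <<'E'
from h import *
S=cam("side"); w=onz(S,(216+210.5/8-.5,138+187.5/8-.5),.160); d=w[:2]-[.5787,.1525]
c,s=np.cos(.115),np.sin(.115); print("block mark in microtome frame mm",(c*d[0]+s*d[1])*1e3,(-s*d[0]+c*d[1])*1e3)
E
```

```text
time: 23.5
position: [0.5157, 0.0891, 0.1785]
tcp_rot: [0.0, 0.998, 0.057, 0.0]
ft_force: [0.2, -1.3, 0.3]
gripper_width: 0.0004
gripper_force: 0.0
block mark in microtome frame mm -2.046632804495038 -1.9497273584404984
```

```bash

python3 -m inch '[[[4,0,0],[0,0,0],0],[[5,0,0],[0,0,0],0],[[5,0,0],[0,0,0],0],[[5,0,0],[0,0,0],0],[[5,0,0],[0,0,0],0],[[5,0,0],[0,0,0],0],[[5,0,0],[0,0,0],0],[[5,0,0],[0,0,0],0],[[5,0,0],[0,0,0],0],[[5,0,0],[0,0,0],0]]'
python3 -m inch '[[[4,0,0],[0,0,0],0],[[4,0,0],[0,0,0],0],[[4,0,0],[0,0,0],0],[[4,0,0],[0,0,0],0],[[4,0,0],[0,0,0],0],[[2,0,0],[0,0,0],0],[[2,0,0],[0,0,0],0],[[0,0,0],[0,0,0],0],[[0,0,0],[0,0,0],0],[[0,0,0],[0,0,0],0]]'
python3 - <<'E'
from h import *
a=r.get_image("side")["pixels"].astype(float)
b=r.get_image("top")["pixels"].astype(float)
f=lambda q:np.clip(cv2.resize(q[:,:,::-1],None,fx=8,fy=8,interpolation=cv2.INTER_CUBIC)*1.7,0,255).astype(np.uint8)
cv2.imwrite("pics/g7.png",np.hstack([f(a[138:186,216:264]),f(b[198:246,202:250])]))
E
```

```text
time: 24.55
position: [0.5645, 0.0948, 0.1781]
tcp_rot: [-0.0, 0.998, 0.057, 0.0]
ft_force: [-3.0, 0.4, 1.8]
gripper_width: 0.0006
gripper_force: 1.2
time: 25.55
position: [0.5877, 0.0975, 0.1781]
tcp_rot: [-0.0, 0.998, 0.057, -0.0]
ft_force: [-2.2, -0.4, -1.5]
gripper_width: 0.0001
gripper_force: 1.1
```

```bash

python3 -m inch '[[[2,0,0],[0,0,0],0],[[2,0,0],[0,0,0],0],[[2,0,0],[0,0,0],0],[[2,0,0],[0,0,0],0],[[2,0,0],[0,0,0],0],[[2,0,0],[0,0,0],0],[[0,0,0],[0,0,0],0],[[0,0,0],[0,0,0],0],[[0,0,0],[0,0,0],0],[[0,0,0],[0,0,0],0]]'
python3 -m inch '[[[1,0,0],[0,0,0],0],[[1,0,0],[0,0,0],0],[[0.5,0,0],[0,0,0],0],[[0.5,0,0],[0,0,0],0],[[0,0,0],[0,0,0],0],[[0,0,0],[0,0,0],0],[[0,0,0],[0,0,0],0],[[0,0,0],[0,0,0],0],[[0,0,0],[0,0,0],0],[[0,0,0],[0,0,0],0]]'
```

```text
time: 26.65
position: [0.6001, 0.0988, 0.1785]
tcp_rot: [0.0, 0.998, 0.057, 0.001]
ft_force: [-2.8, -0.4, 0.0]
gripper_width: 0.0004
gripper_force: 1.0
time: 27.65
position: [0.6028, 0.0992, 0.1782]
tcp_rot: [-0.0, 0.998, 0.057, 0.0]
ft_force: [-3.9, -1.1, 0.0]
gripper_width: 0.0006
gripper_force: 1.5
```

```bash

python3 -m inch '[[[0.5,0,0],[0,0,0],0],[[0.5,0,0],[0,0,0],0],[[0.5,0,0],[0,0,0],0],[[0.5,0,0],[0,0,0],0],[[0,0,0],[0,0,0],0],[[0,0,0],[0,0,0],0],[[0,0,0],[0,0,0],0],[[0,0,0],[0,0,0],0],[[0,0,0],[0,0,0],0],[[0,0,0],[0,0,0],0]]'
```

```text
time: 28.65
position: [0.6048, 0.0994, 0.1782]
tcp_rot: [-0.0, 0.998, 0.057, 0.0]
ft_force: [-3.7, -0.5, -0.3]
gripper_width: 0.0004
gripper_force: 1.4
```

```bash

python3 -m inch '[[[0.5,0,0],[0,0,0],0],[[0.5,0,0],[0,0,0],0],[[0.5,0,0],[0,0,0],0],[[0.5,0,0],[0,0,0],0],[[0,0,0],[0,0,0],0],[[0,0,0],[0,0,0],0],[[0,0,0],[0,0,0],0],[[0,0,0],[0,0,0],0],[[0,0,0],[0,0,0],0],[[0,0,0],[0,0,0],0]]'
```

```text
time: 29.65
position: [0.6057, 0.0995, 0.1778]
tcp_rot: [0.0, 0.998, 0.057, -0.001]
ft_force: [-7.0, -0.6, 1.8]
gripper_width: 0.0005
gripper_force: 3.2
```

```bash

python3 -m inch '[[[0.5,0,0],[0,0,0],0],[[0.5,0,0],[0,0,0],0],[[0.5,0,0],[0,0,0],0],[[0.5,0,0],[0,0,0],0],[[0,0,0],[0,0,0],0],[[0,0,0],[0,0,0],0],[[0,0,0],[0,0,0],0],[[0,0,0],[0,0,0],0],[[0,0,0],[0,0,0],0],[[0,0,0],[0,0,0],0]]'
```

```text
time: 30.65
position: [0.6062, 0.0995, 0.1776]
tcp_rot: [0.0, 0.998, 0.058, -0.003]
ft_force: [-12.3, -1.9, 3.4]
gripper_width: 0.0001
gripper_force: 6.0
```

Hard end stop felt. Back away, clear the view and check.

```bash

python3 -m inch '[[[-3,0,0],[0,0,0],0],[[-10,0,0],[0,0,0],0],[[-10,0,0],[0,0,0],0],[[0,0,-20],[0,0,0],0],[[0,0,-30],[0,0,0],0],[[0,0,-30],[0,0,0],0],[[0,30,0],[0,0,0],0],[[0,45,0],[0,0,0],0],[[0,45,0],[0,0,0],0],[[0,45,0],[0,0,0],0]]'
python3 -m inch '[[[0,45,0],[0,0,0],0],[[0,45,0],[0,0,0],0],[[0,30,0],[0,0,0],0],[[0,0,0],[0,0,0],0],[[0,0,0],[0,0,0],0],[[0,0,0],[0,0,0],0],[[0,0,0],[0,0,0],0],[[0,0,0],[0,0,0],0],[[0,0,0],[0,0,0],0],[[0,0,0],[0,0,0],0]]'
python3 - <<'E'
from h import *
T=cam("top");S=cam("side")
g=lambda n:sum(r.get_image(n)["pixels"].astype(float) for _ in range(4))/4
a,b=g("side"),g("top")
f=lambda q:np.clip(cv2.resize(q[:,:,::-1],None,fx=8,fy=8,interpolation=cv2.INTER_CUBIC)*1.7,0,255).astype(np.uint8)
cv2.imwrite("pics/g8.png",np.hstack([f(a[138:186,216:264]),f(b[198:246,202:250])]))
u={}
for n,q in(("T",b),("S",a)):
    h=cv2.cvtColor(q.astype(np.uint8),cv2.COLOR_RGB2HSV);m=cv2.inRange(h,(0,150,70),(6,255,255))
    k,l,s,ce=cv2.connectedComponentsWithStats(m)
    print(n,[(s[i,4],ce[i].round(1).tolist()) for i in range(1,k) if s[i,4]>12])
    u[n]=[ce[i] for i in range(1,k) if 20<s[i,4]<60]
if all(u.values()): print(tri(T,u["T"][0],S,u["S"][0]))
E
```

```text
time: 31.65
position: [0.6055, -0.0684, 0.259]
tcp_rot: [0.0, 0.998, 0.058, 0.002]
ft_force: [0.8, 1.0, 0.4]
gripper_width: 0.0003
gripper_force: 0.0
time: 32.65
position: [0.6186, -0.1855, 0.2582]
tcp_rot: [0.0, 0.998, 0.058, 0.0]
ft_force: [-1.0, 0.4, 0.7]
gripper_width: 0.0004
gripper_force: 0.0
T [(np.int32(89), [216.7, 178.2]), (np.int32(30), [235.5, 201.4])]
S [(np.int32(99), [283.2, 149.7]), (np.int32(36), [266.1, 155.7])]
(array([0.62639724, 0.10226896, 0.18890501]), np.float64(1.8469283924825266e-05))
```

View pics/g8.png

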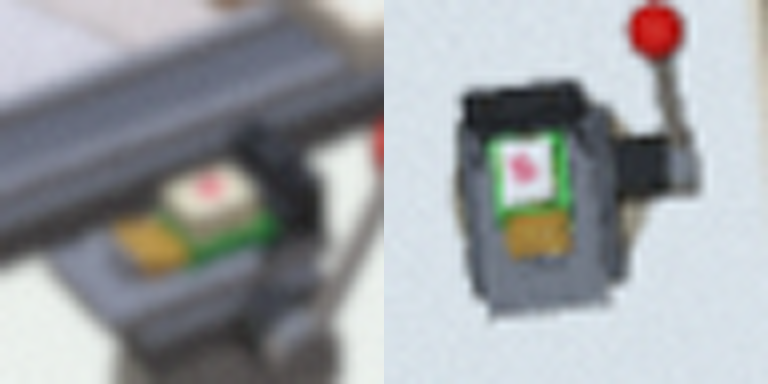

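The lever ball moved 84.6 mm (a full swing is 84.7). The brass jaw bears on the block's slope at (540,235), and the block's square end is under the dark toe at (530,125).

```bash
python3 -c "
from plant import r
print(r.job_done())"
```

```text
the job is handed in; nothing more can be done
None
```

The green block is in the cassette clamp with its square end home under the toe, the lever is locked fully over, and the arm has let go and is clear; the job is handed in at about 33 s of the 72 s, but no verdict was returned.

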